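# Turn the abrader end for end and set the carriage to its start line

### The arm

A 6-joint arm with a two-finger parallel gripper is mounted at the origin on the work surface. World frame = base frame: x ahead of the robot, y to its left, z up, the work surface at z = 0. Lengths are in mm, angles in degrees, forces in N, time in s.
With the tool pointing down it reaches from about 200 to 875 mm from the base axis. Payload 3.4 kg.
Tool frame: the origin (TCP) lies on the centre line of the jaws, within the pads' length; the fingertips stand 25 mm ahead of it and the grasp point (between the pads) lies 6 mm ahead of it (robot.tips_ahead is the z of the fingertips in the tool frame, in mm); z points along the fingers, y is the line along which they close (so a half turn about z gives the same grasp; the last joint's range is limited). The gripper opens to 94 mm and grips with 3 to 60 N. Pads are 16 mm wide; open, the fingers measure 119 mm over their backs; the gripper's body (75 mm by 177 mm) begins 78 mm behind the grasp point.
Start: joints at [66.349, 15.808, 86.224, -0, 77.962, -6.933], TCP at [165.43, 550.723, 230.493] pointing down, gripper open.
Joint ranges: [-165.64, 165.64], [-43.16, 119.46], [12.63, 154.43], [-67.54, 247.53], [6.08, 155.33], [-154.97, 154.97]. Speed limits (degrees/s): [147.25, 147.25, 180, 180, 180, 180].

### API

Orientations are given as a 3x3 rotation matrix whose columns are the frame's x, y, z axes.
In Python, from workcell import monitor, eyes, robot gives the robot as it stands.
- The arm moves only by the tool arm_command, never from a script. Its argument "rows" is a list of rows, each a list of 3 entries, a list of its own where there are three numbers: the opening, from 0 (shut) to 1 (fully open), then the shift along the tool's x, y, z in m, then the turn about the tool's z in degrees. In form: [[grip, [tx, ty, tz], spin], ...]. A call has 1 to 8 rows; each row shifts and turns the commanded pose from where the row before left it, along the tool's axes as they then stand; what a row does not reach is not made up. A row lasts 1/8 s, in which the tool goes at most 62.5 mm and 10.7 degrees, less where a joint would pass 70% of its speed; a pose out of reach is approached as far as the arm can. A call is refused whole if a number of a shift passes 0.0625 or a number of a turn 10.7, either way. A call with a gripper value outside its range is refused whole. The fingers move at their own pace and stop on an object; "squeeze" is the grip in N (left out, the last holds). Time passes only in rows, so rows that do not move let the fingers close. It gives the time, the measured TCP pose, the force, the opening and the grip force at its end, in the units of the state.
- monitor.get_obs(): the state, without advancing time (a new reading comes with each control period).
- eyes.snapshot(name): name is "scene" or "top" or "wrist"; returns (picture, depth): 400x640x3 uint8, blue, green, red; 400x640 float32, mm along the optical axis (not along the pixel's ray), 0 where there is no reading.
- eyes.get_calibration(name): a dict with "fx", "fy", "cx", "cy" (pixels), "dist_coeffs" ([k1, k2, p1, p2, k3] as OpenCV has them; the pictures are not rectified), "position" and "orientation" of the camera in the world. Camera axes: x right, y up, looking along -z (the intrinsics and any distortion apply to the point x, -y, -z); pixel columns grow to the right and rows downward; lengths in mm; the calibration is good to about 2 mm. A picture is of the moment at which its call begins: read the wrist's pose just before it. get_calibration takes no time and is no camera call; for the wrist camera it gives the pose at the moment of the call.
- robot.job_done(): hands the job in; it is judged then, once.
The state is a dict: "t": time; "qpos": joint angles; "dq": joint speeds; "tau": joint torques, N m; "eef_pos": TCP position; "tcp_rot": TCP orientation; "force": force on the tool from outside, world axes, zero at the start; "wrist_torque": the same for the moment, N m; "gripper_width": finger opening in mm; "grip_force": force on a finger pad.
Only numpy, scipy, OpenCV 4.12 (cv2) and the standard library are available. Lean on these libraries where they do the work, as an engineer would, in place of code of your own. Each camera call takes 0.05 s, during which the arm holds its last target. There are 200 camera calls.

### The job

The wear tester's steel abrader is used up at the end that sticks out of the leaning head: pull it out, turn it end for end and push it fully home again, so that the unused tapered end faces out. Then push the sample carriage along its rails until its leading edge lies on the scribed line, and leave everything released and the other things on the bench where they stand.

Things in the scene. Friction and masses are not known exactly. Their poses are not given: they have to be found in the camera images.
- tester: Fixed wear tester on the green bench: black bed, 220 mm deep (its x, away from the robot), 660 mm wide (its y, to the left, from -410 to +250 mm), top 60 mm above the bench. Origin on the bench, mid-depth. White drive box, 190 mm above the bench, from y = -405 to -288 mm. Carriage in the middle, head at the left. Position and yaw vary.
- head: Fixed aluminium block, 42 x 42 mm, 56 mm long, leaning between two dark cheek plates, with a square blind bore 18.6 mm wide, 44 mm deep. Origin: centre of the bore floor, 115 mm above the bench. z runs out of the bore, leaning 60 degrees from vertical towards the robot (tester's -x); y is level (the tester's y); +x is the upper side, where a brass cap stands out 6 mm.
- mouth (a point): Centre of the bore's mouth, 44 mm out from its floor. Behind it a spring plunger, 36 mm above the floor, holds the shank with some 10 N on the bore's lower (-x) wall, so it does not slide by its weight: pulling out takes 5 to 9 N; pressing in, the shank's shoulder meets the plunger 13 mm before home and rides over it at 12 to 20 N, then 8 to 14 N until the tip stops hard on the bore floor.
- abrader: Loose double-ended steel abrader, 0.11 to 0.18 kg, 144 mm long: square shank 16 x 16 x 84 mm, round ends 13 mm thick at the root. z points to the unused end. Origin: shank centre; at the start 75 mm from the bore floor (31 mm outside the mouth), sides parallel to the bore's; home when reversed, 69 mm from the floor. It may be laid on the bench to regrasp.
- new_tip (a point): Tip of the unused end, which is 33 mm long and tapers to 5 mm; 75 mm from the abrader's origin along its z. At the start it is hidden in the bore, on its floor.
- worn_tip (a point): Face of the worn end, a blunt straight stub 27 mm long; 69 mm from the abrader's origin along its -z. At the start it sticks out; at the end it is to rest on the bore floor.
- carriage: Sample carriage: black plate 130 mm (x) by 110 mm (y), 16 to 36 mm above the bed, a brown panel held on it by two aluminium bars (top 50 mm above the bed). Origin: its middle, at bed-top height, tester's axes. Slides only along y; takes about 3 N to push, stays where it is left, no stop. Starts 50 to 90 mm short (-y) of the line. Push its flat right-hand face.
- rear_face (a point): Middle of the carriage's right-hand (-y) face, 26 mm above the bed top. At least 70 mm of bed lies free between it and the drive box.
- lead_edge (a point): The carriage's leading, left-hand (+y) edge, on the robot's side, on the pointer shoe that runs beside the rule strip, 1 mm above the bed.
- line (a point): The scribed start line: a thin dark line across the aluminium rule strip on the robot's side of the bed, along the tester's x (seen again as a pale line on the bed's far side). The point lies on it, 61 mm above the bench, with the tester's axes.
- weight_big: Bystander: loose steel weight with a knob, 52 mm across, 64 mm tall, standing on the bed between line and head, towards its back. Origin under its middle.
- weight_small: Bystander: loose steel weight, 38 mm across, 43 mm tall, standing on the bed between line and head, towards its front. Origin under its middle.
- cleaner: Bystander: white bottle 56 mm across, 130 mm tall, on the bench behind the tester.
- driver: Bystander: screwdriver 190 mm long lying on the bench behind the tester.
- dustbrush: Bystander: brush 180 mm long lying on the bench in front of the tester, at its right.
- pot: Bystander: grey cup 72 mm across, 90 mm tall, on the bench behind the tester.
Not all that is in view belongs to the job. There is more than one size of the abrader; the one meant has the size given above.

How it is judged (in metres and radians):
On the way, in this order (a step that is already met when the one before it is completed fails the run):
1. the abrader is drawn wholly out of the bore (distance between abrader and mouth above 0.085 m), for 0.1 s.
2. the abrader is home again in the bore with its unused end out (z of worn_tip in the frame of head below 0.003 m and z of new_tip in the frame of head above 0.138 m and x of worn_tip in the frame of head between -0.006 and 0.006 m and y of worn_tip in the frame of head between -0.006 and 0.006 m and angle between the z axis of abrader and the z axis of head, either way round below 0.1 rad), for 0.2 s.
3. the carriage's leading edge is on the scribed line (y of lead_edge in the frame of line between -0.003 and 0.003 m), for 0.2 s.
At the end, for the whole second after the job is handed in: the abrader rests in the bore with its worn end's tip within 3 mm of the bore floor and its unused end out, released; the carriage's leading edge is within 3 mm of the scribed line and at rest; no bystander has moved more than 30 mm (all of step 2 and all of step 3 and linear speed of abrader below 0.02 m/s and linear speed of carriage below 0.005 m/s); the robot touches nothing.
It fails at once if a bystander (weight, bottle, cup, screwdriver, brush) is pushed or knocked more than 30 mm from its place (distance of any of weight_big, weight_small, cleaner, driver, dustbrush, pot from where it was at the start of the episode above 0.03 m).
It also fails if it takes over 64 s, if anything falls off the work surface, if the arm or the gripper's body presses on something with over 40 N, if the wrist force passes 120 N, or if a joint passes its speed limit or range.

## Working session

There is one attempt and no reset: what is moved stays moved. The work goes in short steps, Python scripts to look and compute and a tool call to move; the robot and the scene stay as the last step left them, time stands still between calls to the robot, and variables do not carry over. Pictures are saved under pics/ and viewed, at most 10 in all, crops included, and the job is handed in when it is done.

Besides the shell and the picture viewer there is one more tool, called after ">>>" as a command line: name --argument value ..., lists and objects as JSON in quotes. arm_command: Moves the arm, as the interface text tells. Its arguments: {"type":"object","properties":{"rows":{"type":"array","items":{"type":"array"}},"squeeze":{"type":"number"}},"required":["rows"]}

```bash
ls; mkdir -p pics; cat > h.py <<'E'
import numpy as np, cv2
from workcell import monitor, eyes, robot
def cal(n):
    c=eyes.get_calibration(n); K=np.array([[c['fx'],0,c['cx']],[0,c['fy'],c['cy']],[0,0,1.]])
    return K,np.array(c['dist_coeffs'],float),np.array(c['position'],float),np.array(c['orientation'],float).reshape(3,3)
def rays(C,uv):
    K,d,p,R=C; n=cv2.undistortPoints(np.float64(uv).reshape(-1,1,2),K,d)[:,0]
    return np.c_[n[:,0],-n[:,1],-np.ones(len(n))]   # depth-scaled, camera axes
def world(C,uv,depth): return C[2]+(rays(C,uv)*np.float64(depth).reshape(-1,1))@C[3].T
def at_z(C,uv,z):
    r=rays(C,uv)@C[3].T; return C[2]+r*((z-C[2][2])/r[:,2])[:,None]
def proj(C,P):
    K,d,p,R=C; q=(np.float64(P).reshape(-1,3)-p)@R*[1,-1,-1]
    return cv2.projectPoints(q,np.zeros(3),np.zeros(3),K,d)[0][:,0]
def snap(n,save):
    C=cal(n); im,de=eyes.snapshot(n); cv2.imwrite(f'pics/{save}.png',im); np.savez(f'pics/{save}.npz',im=im,de=de,K=C[0],d=C[1],p=C[2],R=C[3]); return C,im,de
def load(s):
    z=np.load(f'pics/{s}.npz'); return (z['K'],z['d'],z['p'],z['R']),z['im'],z['de']
E
python3 - <<'E'
from h import *
for n in('scene','top'):
    C,im,de=snap(n,n+'0'); print(n,C[2].round(),C[3].round(2).tolist(),C[0][0,0],(de>0).mean())
print(monitor.get_obs()['t'],monitor.get_obs()['tcp_rot'])
a=cv2.imread('pics/scene0.png');b=cv2.imread('pics/top0.png')
E
```

```text
pics
scene [1001. -251. 1093.] [[0.45, -0.77, 0.46], [0.89, 0.39, -0.24], [0.01, 0.52, 0.86]] 481.1934219627996 0.99593359375
top [ 382.    4. 1194.] [[0.03, 1.0, -0.09], [-1.0, 0.03, -0.01], [-0.01, 0.09, 1.0]] 375.85180445342826 0.99600390625
0.1 [[-9.57724743e-01  2.87685375e-01 -6.65141452e-04]
 [ 2.87686069e-01  9.57723603e-01 -1.49217282e-03]
 [ 2.07745368e-04 -1.62044276e-03 -9.99998666e-01]]
```

View pics/scene0.png

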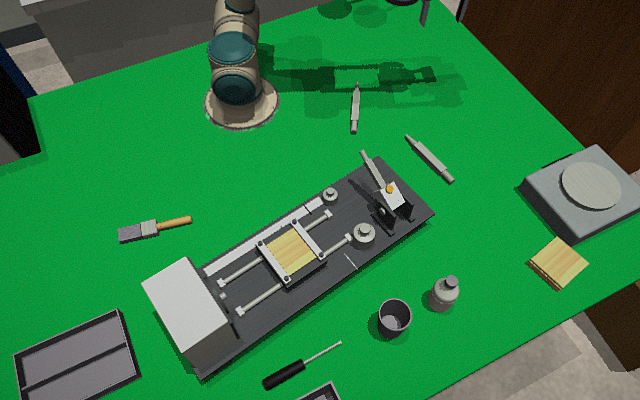

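View pics/top0.png

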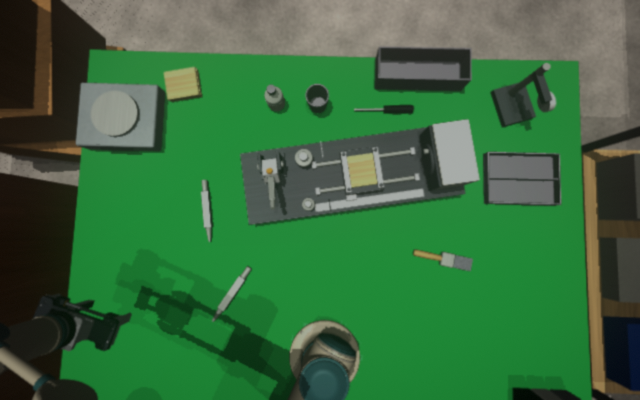

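The one meant is in the leaning head (scene (372,167), top (271,187)). The two loose ones on the bench, at scene (355,107) and (430,158), are spares. Next I'll fit the tester.

```bash
cat > fit.py <<'E'
from h import *
P=[];Col=[]
for s in('top0','scene0'):
    C,im,de=load(s); v,u=np.mgrid[0:400,0:640]; m=(de>0)
    W=world(C,np.c_[u[m],v[m]],de[m]); P.append(W);Col.append(im[m])
    k=(abs(W[:,2]-60)<7)&(W[:,0]>200)&(W[:,0]<800)&(abs(W[:,1])<450)&(im[m].max(1)<90)
    r=cv2.minAreaRect(np.float32(W[k][:,:2])); lo=np.percentile(W[k][:,2],[5,50,95])
    print(s,k.sum(),r,lo)
    k=(abs(W[:,2]-190)<6)&(W[:,0]>200)&(W[:,0]<800)&(W[:,1]<0)&(im[m].min(1)>120)
    print('box',k.sum(),cv2.minAreaRect(np.float32(W[k][:,:2])),np.median(W[k][:,2]))
E
python3 fit.py
python3 - <<'E'
from h import *
C,im,de=load('scene0'); a=cv2.resize(im[120:260,290:440],None,fx=4,fy=4,interpolation=cv2.INTER_CUBIC)
cv2.imwrite('pics/c1.png',a)
E
```

```text
top0 7599 ((632.9678955078125, -56.792144775390625), (377.1375427246094, 653.5302734375), 9.694565773010254) [57.56807167 61.15855481 64.69529367]
box 2238 ((601.1068725585938, -339.5388488769531), (167.7588348388672, 100.50841522216797), 9.577558517456055) 191.32323794097584
scene0 11910 ((638.2374877929688, -53.595184326171875), (386.0246276855469, 660.1483154296875), 9.556624412536621) [56.08486624 59.49878588 63.01984477]
box 4330 ((603.2224731445312, -338.58349609375), (169.77835083007812, 99.23098754882812), 9.732742309570312) 189.58737710577265
```

View pics/c1.png

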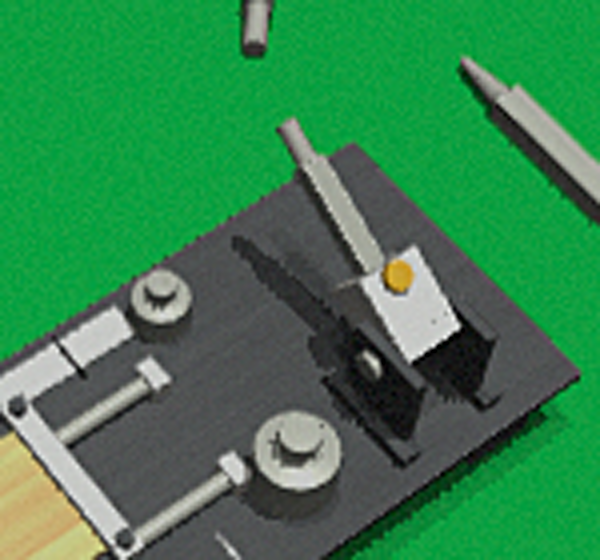

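The crop shows the abrader with its blunt stub out at crop (290,128) and shank to (375,265), the brass cap at (398,275), the line on the rule at (68,357) and the small weight at (160,297).

```bash
cat >> h.py <<'E'
yaw=np.radians(9.63); RT=np.array([[np.cos(yaw),-np.sin(yaw),0],[np.sin(yaw),np.cos(yaw),0],[0,0,1]])
OT=np.array([544.4,2.6,0])
def toT(W): return (W-OT)@RT
def toW(T): return OT+np.asarray(T,float)@RT.T
E
python3 - <<'E'
from h import *
for s in('top0','scene0'):
    C,im,de=load(s); v,u=np.mgrid[0:400,0:640]; m=de>0
    W=world(C,np.c_[u[m],v[m]],de[m]); T=toT(W); b=im[m]
    k=(abs(T[:,2]-60)<7)&(b.max(1)<100)&(abs(T[:,0])<150)&(abs(T[:,1])<500)
    r=cv2.minAreaRect(np.float32(T[k][:,:2])); print(s,'bed',r, np.percentile(T[k][:,0],[.3,99.7]),np.percentile(T[k][:,1],[.3,99.7]))
    # abrader: bright points above bed in y 100..250, x<0
    k=(T[:,2]>100)&(T[:,2]<215)&(T[:,1]>100)&(T[:,1]<250)&(abs(T[:,0])<160)&(b.max(1)>60)
    Q=T[k]
    for lo in range(-140,80,15):
        q=Q[(Q[:,0]>=lo)&(Q[:,0]<lo+15)]
        if len(q)>2: print(lo,len(q),'y',np.percentile(q[:,1],[5,50,95]).round(),'z',np.percentile(q[:,2],[5,50,95]).round())
C,im,de=load('scene0'); print('line pt',toT(at_z(C,[[307,209.2]],61)), 'far line',toT(at_z(C,[[347,256]],60)))
for n,uv in (('wsmall',[330,189]),('wbig',[364,226])): print(n,toT(at_z(C,[uv],100)))
E
```

```text
top0 bed ((-1.8312149047851562, -73.2225341796875), (218.70680236816406, 659.4193725585938), 0.06456797569990158) [-111.00615744  106.37497438] [-392.1621192   254.90555393]
-95 7 y [158. 161. 166.] z [184. 186. 191.]
-80 27 y [157. 162. 168.] z [181. 187. 191.]
-65 33 y [155. 161. 169.] z [168. 179. 183.]
-50 30 y [155. 162. 169.] z [167. 174. 177.]
-35 34 y [155. 163. 171.] z [158. 164. 170.]
-20 35 y [155. 162. 170.] z [141. 157. 160.]
-5 90 y [142. 160. 182.] z [122. 140. 151.]
10 95 y [143. 162. 183.] z [140. 153. 160.]
25 105 y [134. 160. 192.] z [127. 145. 156.]
40 126 y [129. 160. 197.] z [122. 135. 142.]
55 75 y [135. 165. 192.] z [128. 133. 137.]
70 30 y [133. 186. 194.] z [113. 135. 137.]
scene0 bed ((0.5573883056640625, -70.8658447265625), (221.9534454345703, 660.7550659179688), 0.08151628077030182) [-108.22544127  110.65177544] [-397.13896344  256.35580212]
-80 34 y [157. 161. 167.] z [179. 185. 190.]
-65 42 y [156. 161. 167.] z [171. 177. 183.]
-50 50 y [155. 162. 170.] z [168. 172. 177.]
-35 49 y [156. 162. 171.] z [155. 163. 168.]
-20 49 y [155. 162. 170.] z [148. 156. 161.]
-5 74 y [142. 160. 170.] z [118. 145. 151.]
10 104 y [142. 152. 182.] z [116. 151. 159.]
25 161 y [137. 160. 185.] z [133. 146. 156.]
40 179 y [129. 158. 191.] z [123. 136. 142.]
55 125 y [133. 162. 190.] z [125. 131. 136.]
70 30 y [134. 163. 193.] z [132. 134. 136.]
line pt [[-85.42906053   8.43839746  61.        ]] far line [[72.32392831 10.20760073 60.        ]]
wsmall [[-79.69366307  74.38929136 100.        ]]
wbig [[ 48.85559631  76.46610785 100.        ]]
```

>>> arm_command --rows '[[0.5,[-0.045,-0.029,-0.008],0],[0.5,[-0.045,-0.029,-0.008],0],[0.5,[-0.045,-0.029,-0.008],0],[0.5,[-0.045,-0.029,-0.008],0],[0.5,[-0.045,-0.029,-0.008],0],[0.5,[-0.045,-0.029,-0.008],0],[0.5,[-0.045,-0.029,-0.008],0],[0.5,[-0.045,-0.029,-0.008],0]]'

```text
t: 1.1
eef_pos: [444.2, 223.5, 294.5]
tcp_rot: [[-0.958, 0.288, -0.0], [0.288, 0.958, 0.0], [0.0, 0.0, -1.0]]
force: [-0.1, 0.6, -0.5]
gripper_width: 46.8
grip_force: 0.0
```

>>> arm_command --rows '[[0.5,[-0.036,-0.024,0],0],[0.5,[-0.036,-0.024,0],0],[0.5,[0,0,0],-8.77],[0.5,[0,0,0],-8.77],[0.5,[0,0,0],-8.77],[0.5,[0,0,0],0]]'

```text
t: 1.85
eef_pos: [498.4, 158.2, 294.0]
tcp_rot: [[-0.986, -0.165, -0.001], [-0.165, 0.986, -0.0], [0.001, 0.0, -1.0]]
force: [-0.1, 0.3, 0.8]
gripper_width: 47.0
grip_force: 0.0
```

```bash
python3 - <<'E'
from h import *
C,im,de=snap('wrist','w1'); o=monitor.get_obs()
print(o['t'],o['eef_pos'],np.round(o['tcp_rot'],3).tolist(),toT(np.array(o['eef_pos'])),o['qpos'],C[2],C[3].round(2).tolist(),o['force'])
E
```

```text
1.9 [498.42208955 158.21165048 294.15506345] [[-0.986, -0.164, -0.001], [-0.164, 0.986, -0.0], [0.001, 0.0, -1.0]] [-19.29852308 161.11027597 294.15506345] [ 9.98044906e+00  9.56469846e+00  8.56269277e+01  5.48537147e-03
  8.48459120e+01 -8.94591277e+01] [421.96498146 145.78290894 447.66649452] [[-0.17, -0.95, -0.26], [0.99, -0.16, -0.04], [0.0, -0.27, 0.96]] [ 0.47266633 -0.09548766  0.101009  ]
```

View pics/w1.png

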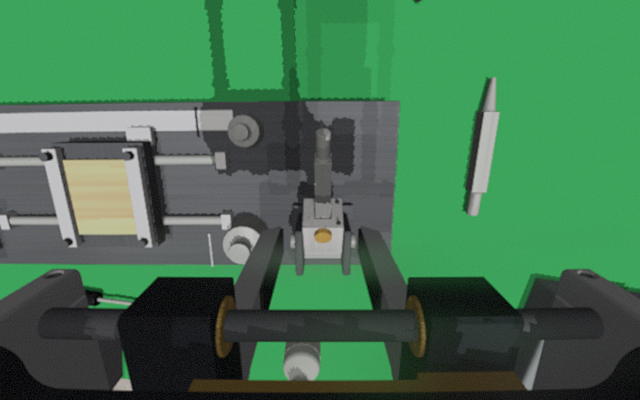

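The wrist picture shows the abrader between the fingers, stub at (323,135), mouth near (322,215). The line on the rule is at (198,121), the pointer shoe at (140,132) and the spare at (483,145).

```bash
python3 - <<'E'
from h import *
C,im,de=load('w1'); v,u=np.mgrid[0:400,0:640]; m=(de>0)&(v<262)
W=world(C,np.c_[u[m],v[m]],de[m]); T=toT(W)
k=(abs(T[:,2]-60)<7)&(im[m].max(1)<100)&(T[:,1]>100)
print('bed',np.percentile(T[k][:,0],[1,99]),np.percentile(T[k][:,1],[99]),np.median(T[k][:,2]))
Q=T[(T[:,2]>110)&(abs(T[:,1]-162)<60)&(T[:,2]<210)]
for lo in range(-110,70,8):
    q=Q[(Q[:,0]>=lo)&(Q[:,0]<lo+8)]
    if len(q)>2: print(lo+4,len(q),'y',np.percentile(q[:,1],[3,50,97]).round(1),'z',np.percentile(q[:,2],[5,50,95]).round(1))
q=Q[(Q[:,0]>-50)&(Q[:,0]<-5)&(abs(Q[:,1]-162)<6)]; print(np.polyfit(q[:,0],q[:,2],1),np.polyfit(q[:,0],q[:,1],1))
print('line',toT(at_z(C,[[198,121]],61)),toT(at_z(C,[[211,250]],60)),'shoe', toT(at_z(C,[[154,130]],61)))
cv2.imwrite('pics/c2.png',cv2.resize(im[95:195,90:250],None,fx=5,fy=5,interpolation=cv2.INTER_CUBIC))
E
```

```text
bed [-109.079639     87.42225674] [254.4526456] 59.244400786850065
-82 96 y [158.1 164.  169.2] z [181.  185.2 189.3]
-74 140 y [158.  164.  169.9] z [183.  186.9 190. ]
-66 127 y [157.9 164.  170.2] z [177.1 182.1 185.2]
-58 153 y [156.5 163.2 171.3] z [170.3 177.4 181.2]
-50 144 y [156.  163.6 171.2] z [174.3 176.7 178.4]
-42 133 y [156.8 164.1 171.4] z [169.9 172.1 174.5]
-34 119 y [156.7 164.1 171.6] z [164.9 167.4 169.9]
-26 117 y [156.5 164.2 171.9] z [160.6 162.9 165.1]
-18 112 y [156.4 164.2 171.1] z [155.7 158.3 160.5]
-10 96 y [156.3 163.8 171.3] z [151.7 153.7 155.8]
-2 270 y [144.5 164.3 183.6] z [118.1 125.9 150.9]
6 334 y [144.2 164.4 184. ] z [128.6 137.4 146. ]
14 462 y [144.5 164.3 183.9] z [140.9 148.8 154.7]
22 270 y [144.6 164.3 183.8] z [150.  153.4 159.1]
30 369 y [134.3 163.3 194.3] z [115.3 145.6 155.6]
38 295 y [129.4 163.4 198.3] z [117.9 140.2 144.9]
46 356 y [129.  164.4 199.1] z [121.8 135.7 140. ]
54 335 y [130.1 163.4 197. ] z [122.1 133.2 135.4]
62 258 y [134.1 164.6 193.9] z [126.7 130.1 134.4]
70 26 y [134.7 164.3 194.2] z [110.6 130.4 133.8]
[ -0.57527153 147.88903064] [-1.45623606e-02  1.61642576e+02]
line [[-86.37055104  10.90613472  61.        ]] [[87.57466719  9.79520577 60.        ]] shoe [[-75.8848173  -45.61658801  61.        ]]
```

View pics/c2.png

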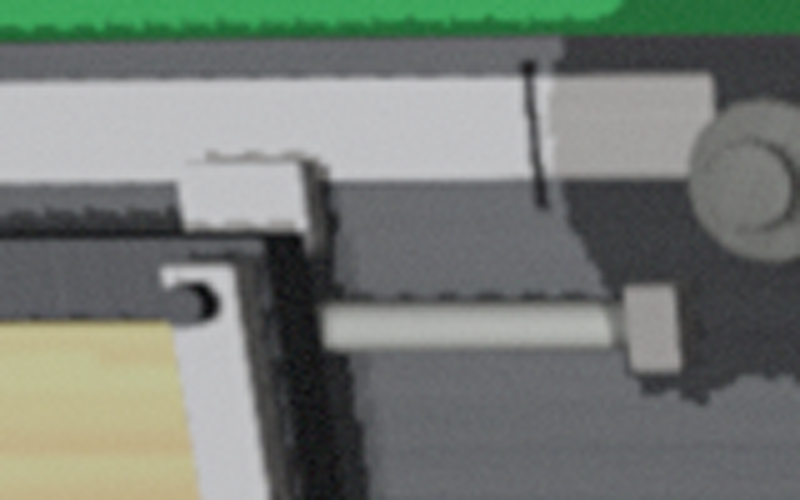

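>>> arm_command --rows '[[0.5,[0,0.003,0.045],0],[0.5,[0,0,0.045],0],[0.5,[0,0,0.032],0],[0.5,[0,0,0.016],0],[0.5,[0,0,0],0],[0,[0,0,0],0],[0,[0,0,0],0],[0,[0,0,0],0]]' --squeeze 40

```text
t: 2.9
eef_pos: [498.6, 161.4, 157.2]
tcp_rot: [[-0.986, -0.166, 0.002], [-0.166, 0.986, 0.0], [-0.002, 0.0, -1.0]]
force: [0.3, 0.1, 0.8]
gripper_width: 20.7
grip_force: 0.0
```

>>> arm_command --rows '[[0,[0,0,0],0],[0,[0,0,0],0]]'

```text
t: 3.15
eef_pos: [498.4, 160.9, 157.1]
tcp_rot: [[-0.986, -0.166, 0.001], [-0.166, 0.986, -0.0], [-0.001, -0.001, -1.0]]
force: [-0.3, -2.0, 5.0]
gripper_width: 15.8
grip_force: 40.0
```

>>> arm_command --rows '[[0,[0.0087,0,-0.005],0],[0,[0.0087,0,-0.005],0],[0,[0.0087,0,-0.005],0],[0,[0.0087,0,-0.005],0],[0,[0.0087,0,-0.005],0],[0,[0.0087,0,-0.005],0],[0,[0.0087,0,-0.005],0],[0,[0.0087,0,-0.005],0]]'

```text
t: 4.15
eef_pos: [428.9, 149.6, 196.8]
tcp_rot: [[-0.986, -0.167, 0.0], [-0.167, 0.986, 0.0], [-0.0, 0.0, -1.0]]
force: [0.6, 0.2, -1.5]
gripper_width: 15.7
grip_force: 40.0
```

```bash
cat >> h.py <<'E'
def bar(s,fresh=True):
    """points near the held bar in frame centred at TCP, tester axes; fit axis in x-z plane"""
    C,im,de=snap('wrist',s) if fresh else load(s); o=monitor.get_obs(); p=toT(np.array(o['eef_pos']))
    v,u=np.mgrid[0:400,0:640]; m=de>0; T=toT(world(C,np.c_[u[m],v[m]],de[m]))-p
    k=(abs(T[:,1])<12)&(abs(T[:,0])<100)&(T[:,2]>-90)&(T[:,2]<70); q=T[k]
    print('t',o['t'],'tcpT',p.round(1),'F',np.round(o['force'],1),'w',o['gripper_width'],'qpos',np.round(o['qpos'],1))
    for lo in range(-100,100,8):
        a=q[(q[:,0]>=lo)&(q[:,0]<lo+8)]
        if len(a)>4: print(lo+4,len(a),'y',np.percentile(a[:,1],[5,50,95]).round(1),'z',np.percentile(a[:,2],[10,50,90]).round(1))
    return q
E
python3 -c "
from h import *
bar('w2')"
```

```text
t 4.2 tcpT [-90.3 164.3 197.3] F [-0.9 -0.1 -1.8] w 15.904435564905777 qpos [ 10.4   6.6 103.2   0.   70.2 -89.2]
-64 251 y [-4.3  0.7  5.7] z [23.3 25.8 28. ]
-56 589 y [-5.   0.7  6.3] z [27.3 30.  31.8]
-48 464 y [-5.   0.7  6.3] z [22.5 25.9 28.4]
-40 495 y [-6.5  0.7  7.8] z [14.5 20.6 23.7]
-32 531 y [-6.6  0.7  7.7] z [17.9 19.5 20.7]
-24 401 y [-6.5  0.7  7.8] z [13.4 15.5 17.3]
-16 360 y [-6.6  0.3  7.7] z [ 8.9 10.9 12.8]
-8 1684 y [-11.4  -3.4  11.5] z [ 0.2 22.8 49.2]
0 620 y [-8.9  0.5  9.8] z [ 0.4 14.  47.7]
8 474 y [-9.   0.3  9.9] z [-4.3 -0.9 65.2]
16 222 y [-6.8  0.2  7.4] z [-9.4 -7.4 -5.7]
24 195 y [-6.5  0.2  7.6] z [-13.9 -12.1 -10.3]
32 179 y [-6.7  0.2  7.3] z [-18.5 -16.4 -14.7]
40 86 y [-6.7  0.2  7.3] z [-25.2 -20.2 -19.1]
48 58 y [-3.3  0.2  4.3] z [-31.6 -29.4 -27.1]
56 43 y [-2.7  0.2  3.1] z [-38.  -35.4 -32.7]
64 16 y [-2.   0.2  2.4] z [-41.3 -39.8 -38.7]
88 80 y [-11.1  -2.8  10.7] z [-78.6 -77.2 -75.9]
```

>>> arm_command --rows '[[0,[0.025,0,0.02],0],[0,[0.025,0,0.03],0],[0,[0,0,0.03],0],[0,[0,0,0.006],0],[0,[0,0,0.006],0],[0,[0,0,0.006],0],[0,[0,0,0.006],0],[0,[0,0,0.006],0]]' --squeeze 15

```text
t: 5.2
eef_pos: [380.4, 141.4, 86.4]
tcp_rot: [[-0.986, -0.167, 0.001], [-0.167, 0.986, 0.0], [-0.001, 0.0, -1.0]]
force: [-2.3, -0.0, 1.5]
gripper_width: 15.8
grip_force: 15.0
```

>>> arm_command --rows '[[0,[0,0,0.006],0],[0,[0,0,0.006],0],[0,[0,0,0.005],0],[0,[0,0,0.005],0],[0,[0,0,0],0]]'

```text
t: 5.82
eef_pos: [380.3, 141.3, 64.0]
tcp_rot: [[-0.986, -0.167, -0.0], [-0.167, 0.986, 0.0], [0.0, 0.0, -1.0]]
force: [-2.1, -0.5, -1.2]
gripper_width: 15.7
grip_force: 15.0
```

```bash
python3 -c "
from h import *
bar('w3')"
```

```text
t 5.875 tcpT [-138.1  164.2   64.2] F [-0.3  0.1 -0.9] w 16.27896134821431 qpos [ 10.5  11.4 120.1   0.   48.4 -89.1]
-96 453 y [-11.1   0.3  11. ] z [-65.8 -64.9 -64. ]
-88 439 y [-10.7   0.3  11.1] z [-65.7 -64.8 -64.1]
-80 419 y [-10.7   0.3  11.2] z [-65.8 -64.9 -64.1]
-72 475 y [-10.3   0.3  10.6] z [-65.6 -64.4 -24.2]
-64 458 y [-10.3   0.3  10.2] z [-65.1 -23.7 -21.3]
-56 462 y [-10.4   0.3  10.2] z [-65.2 -21.2 -18.5]
-48 525 y [-10.4   0.3  10.3] z [-65.1 -16.9 -13.2]
-40 530 y [-10.5   0.3  10.3] z [-64.8 -12.  -10.4]
-32 483 y [-9.9  0.3  8. ] z [-64.1  -9.1  -7.6]
-24 488 y [-10.1  -0.2   8. ] z [-8.5 -6.2 -4.8]
-16 505 y [-10.1   0.3   8. ] z [-5.4 -3.5 -2.1]
-8 1945 y [-11.4  -3.   11.4] z [-3.7 18.6 48.7]
0 816 y [-9.   0.3 10. ] z [ 0.7  3.  46.5]
8 641 y [-9.   0.3 10. ] z [ 3.6  5.3 63.3]
16 472 y [-6.7  0.9  7.9] z [6.2 7.6 9.1]
24 308 y [-6.7  0.3  7.9] z [ 8.7  9.8 10.9]
32 60 y [-9.3 -8.6 10.5] z [-9.3 -5.  -4.2]
40 12 y [-5.2  0.  10.2] z [-5.3 14.3 14.8]
48 225 y [-3.6  0.9  4.8] z [12.6 14.3 15.6]
56 189 y [-3.   0.3  4.2] z [13.8 16.  17.3]
64 296 y [-11.   -0.2  11. ] z [-5.4 -4.6 17.8]
72 246 y [-11.2  -4.7  11.1] z [-5.6 -4.9 -4.2]
80 264 y [-11.3  -3.6  11.3] z [-5.6 -4.9 -4.2]
88 206 y [-10.7  -2.   11.3] z [-5.6 -4.9 -4.3]
```

>>> arm_command --rows '[[0,[0,0,0.003],0],[0,[0,0,0.002],0],[0,[0,0,0],0]]'

```text
t: 6.25
eef_pos: [381.3, 141.5, 59.7]
tcp_rot: [[-0.986, -0.167, 0.002], [-0.167, 0.986, 0.001], [-0.002, 0.0, -1.0]]
force: [-0.0, -0.2, 1.7]
gripper_width: 16.3
grip_force: 15.0
```

```bash
python3 -c "
from h import *
q=bar('w4')
k=(abs(q[:,1])<5)&(abs(q[:,0])>12)&(abs(q[:,0])<28)
a=q[k];a=a[abs(a[:,2]-.5*a[:,0])<12];p=np.polyfit(a[:,0],a[:,2],1);print(p,np.degrees(np.arctan(p[0])))" | tail -1
```

```text
[0.5121568  2.99251168] 27.119563989019948
```

>>> arm_command --rows '[[0,[0,0,0.0015],0],[0,[0,0,0],0],[0,[0.004,0,-0.004],0],[0,[0.01,0,-0.01],0]]'

```text
t: 6.8
eef_pos: [365.0, 138.7, 71.7]
tcp_rot: [[-0.986, -0.167, -0.003], [-0.167, 0.986, -0.0], [0.003, 0.0, -1.0]]
force: [0.1, -0.0, -1.4]
gripper_width: 16.1
grip_force: 15.0
```

```bash
python3 -c "
from h import *
q=bar('w5')
k=(abs(q[:,1])<5)&(abs(q[:,0])>12)&(abs(q[:,0])<28)
a=q[k];a=a[abs(a[:,2]-.5*a[:,0])<12];p=np.polyfit(a[:,0],a[:,2],1);print(p,np.degrees(np.arctan(p[0])))" | tail -1
```

```text
[0.55849316 1.5518261 ] 29.183059812250914
```

>>> arm_command --rows '[[0,[0,0,-0.032],0],[0,[0,0,-0.032],0],[0,[0,0,-0.032],10],[0,[0,0,-0.032],10],[0,[0,0,0],10],[0,[0,0,0],10],[0,[0,0,0],10],[0,[0,0,0],10]]' --squeeze 40

```text
t: 7.85
eef_pos: [365.3, 138.8, 200.0]
tcp_rot: [[-0.633, 0.774, -0.001], [0.774, 0.633, -0.0], [0.0, -0.001, -1.0]]
force: [-0.0, -0.4, -0.9]
gripper_width: 15.8
grip_force: 40.0
```

>>> arm_command --rows '[[0,[0,0,0],10],[0,[0,0,0],10],[0,[0,0,0],10],[0,[0,0,0],10],[0,[0,0,0],10],[0,[0,0,0],10],[0,[0,0,0],10],[0,[0,0,0],10]]'

```text
t: 8.85
eef_pos: [365.3, 138.8, 199.9]
tcp_rot: [[0.653, 0.758, -0.001], [0.758, -0.653, -0.0], [-0.001, -0.001, -1.0]]
force: [0.2, -0.6, -1.9]
gripper_width: 15.5
grip_force: 40.0
```

>>> arm_command --rows '[[0,[0,0,0],10],[0,[0,0,0],10],[0,[0,0,0],10],[0,[0,0,0],10],[0,[0,0,0],0]]'

```text
t: 9.48
eef_pos: [365.5, 138.8, 200.0]
tcp_rot: [[0.986, 0.169, -0.001], [0.169, -0.986, -0.0], [-0.001, -0.0, -1.0]]
force: [0.7, -0.2, -1.2]
gripper_width: 15.9
grip_force: 40.0
```

```bash
python3 -c "
from h import *
q=bar('w6')
k=(abs(q[:,1])<5)&(abs(q[:,0])>12)&(abs(q[:,0])<28)
a=q[k];a=a[abs(a[:,2]+.55*a[:,0])<12];p=np.polyfit(a[:,0],a[:,2],1);print(p,np.degrees(np.arctan(p[0])))
print(np.round(monitor.get_obs()['tcp_rot'],3))"
```

```text
t 9.525 tcpT [-153.4  164.3  199.9] F [-0.   0.4 -2.3] w 15.57461040661978 qpos [ 10.6   0.9 109.1   0.   70.   90.8]
-56 61 y [-2.8 -0.2  3.4] z [25.8 27.2 28.4]
-48 265 y [-3.9  0.3  4. ] z [22.9 25.3 27.1]
-40 286 y [-4.4  0.3  4.6] z [20.4 22.3 24.1]
-24 64 y [-6.9  0.9  7.2] z [14.5 15.2 15.9]
-16 541 y [-7.  -0.1  7.2] z [11.  12.9 14.8]
-8 674 y [-9.1  0.4  9.6] z [ 6.5  9.  60.9]
0 798 y [-9.1  0.4  9.5] z [ 2.3  5.2 48.7]
8 2049 y [-11.3  -0.6  11.4] z [-3.3 19.  48.7]
16 467 y [-6.7 -0.1  7.1] z [-7.  -5.  -3.1]
24 442 y [-6.8  0.2  7.2] z [-11.5  -9.6  -7.6]
32 439 y [-6.9  0.5  7.3] z [-16.1 -14.1 -12.1]
40 428 y [-6.9 -0.   7.5] z [-20.5 -18.5 -16.6]
48 370 y [-6.2 -0.   6.7] z [-29.7 -25.6 -21.1]
56 303 y [-5.5  0.6  6.1] z [-34.1 -30.8 -28.2]
64 271 y [-4.9  0.   5.5] z [-37.6 -35.2 -32.9]
72 12 y [-2.7  0.3  3.3] z [-38.3 -37.2 -36.4]
[-0.56104456  3.93839862] -29.294366998316622
[[ 0.986  0.17  -0.   ]
 [ 0.17  -0.986  0.   ]
 [-0.    -0.    -1.   ]]
```

View pics/w6.png

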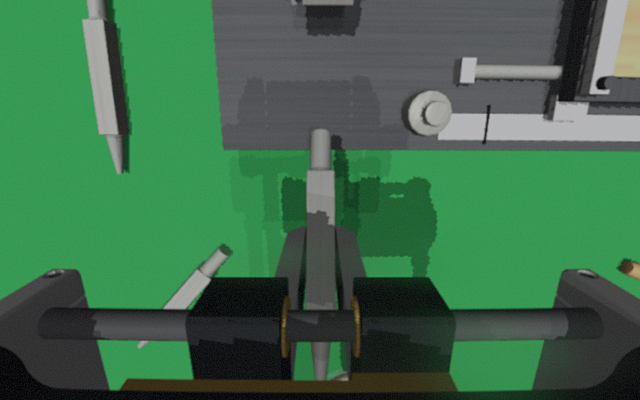

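The worn end now points at the head and low, the bar held at about 30°. The stub's tip is at (320,135) and the tester and spares are undisturbed. I'll go to the pre-insertion point on the bore line.

>>> arm_command --rows '[[0,[0.03,0,0.003],0],[0,[0.03,0,0.003],0],[0,[0.0175,0.0004,0.0025],0],[0,[0,0,0],0],[0,[0,0,0],0]]'

```text
t: 10.15
eef_pos: [441.5, 151.3, 191.2]
tcp_rot: [[0.986, 0.167, -0.002], [0.167, -0.986, -0.0], [-0.002, -0.0, -1.0]]
force: [0.4, -0.4, -0.9]
gripper_width: 15.6
grip_force: 40.0
```

```bash
python3 -c "
from h import *
o=monitor.get_obs(); p=toT(np.array(o['eef_pos'])); print(o['t'],p.round(2),p[2]+.577*p[0],o['force'])
C,im,de=snap('scene','s2'); z=load('s2')
v,u=np.mgrid[0:400,0:640]; m=de>0; T=toT(world(C,np.c_[u[m],v[m]],de[m]))
C0,i0,d0=load('scene0')
k=(abs(T[:,1]-163)<9)&(T[:,0]>-70)&(T[:,0]<0)&(T[:,2]>120)&(T[:,2]<200)
q=T[k]
for lo in range(-70,0,5):
    a=q[(q[:,0]>=lo)&(q[:,0]<lo+5)]
    if len(a)>2: print(lo+2.5,len(a),np.percentile(a[:,1],[5,50,95]).round(1),np.median(a[:,2]).round(1),np.median(a[:,2]+.577*a[:,0]).round(1))
cv2.imwrite('pics/c3.png',cv2.resize(im[110:230,300:450],None,fx=4,fy=4,interpolation=cv2.INTER_CUBIC))
"
```

```text
10.15 [-76.54 163.82 191.24] 147.0795003875563 [ 0.41961354 -0.35349131 -0.94875694]
-67.5 21 [156.  163.4 171.5] 189.2 150.4
-62.5 23 [154.3 159.  169. ] 187.2 151.2
-57.5 21 [155.5 161.1 169.8] 184.6 151.5
-52.5 25 [155.1 159.8 169.8] 180.6 150.6
-47.5 20 [155.6 159.9 169.9] 178.4 150.9
-42.5 22 [154.9 157.6 168.7] 175.7 150.7
-37.5 22 [156.1 162.  169.8] 171.9 150.3
-32.5 20 [155.2 162.  170.4] 168.7 149.5
-27.5 14 [157.7 161.4 167. ] 165.9 150.0
-22.5 15 [156.9 161.5 167.8] 160.6 146.6
-17.5 11 [158.7 161.6 168. ] 157.7 147.6
-12.5 16 [156.5 161.3 167.4] 154.7 147.6
-7.5 3 [159.2 162.2 165.6] 155.9 151.4
```

View pics/c3.png

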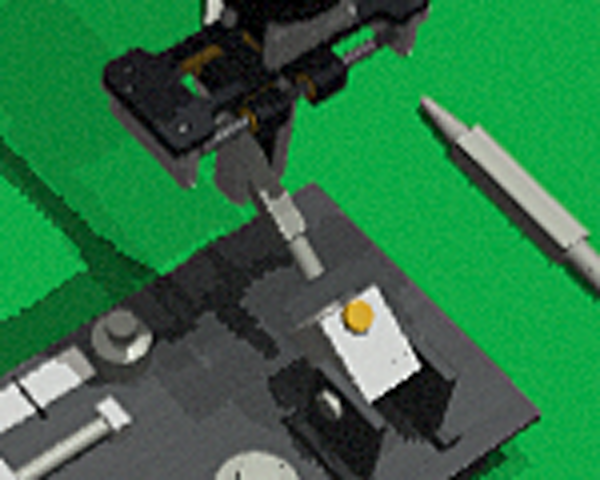

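>>> arm_command --rows '[[0,[0.0035,0,0.0027],0],[0,[0.0035,0,0.002],0],[0,[0.0035,0,0.002],0],[0,[0.0035,0,0.002],0],[0,[0.0035,0,0.002],0],[0,[0,0,0],0]]'

```text
t: 10.95
eef_pos: [460.3, 154.4, 180.5]
tcp_rot: [[0.986, 0.167, -0.0], [0.167, -0.986, 0.0], [-0.0, -0.0, -1.0]]
force: [-0.0, -0.0, -1.9]
gripper_width: 15.9
grip_force: 40.0
```

>>> arm_command --rows '[[0,[0.0035,0,0.002],0],[0,[0.0035,0,0.002],0],[0,[0.0035,0,0.002],0],[0,[0,0,0],0]]'

```text
t: 11.45
eef_pos: [469.7, 156.1, 173.4]
tcp_rot: [[0.986, 0.167, -0.003], [0.167, -0.986, -0.0], [-0.003, -0.0, -1.0]]
force: [-2.2, 0.1, -7.9]
gripper_width: 15.9
grip_force: 40.0
```

>>> arm_command --rows '[[0,[-0.0005,0,0.001],0],[0,[0,0,0],0]]'

```text
t: 11.7
eef_pos: [469.8, 156.1, 173.4]
tcp_rot: [[0.986, 0.167, -0.001], [0.167, -0.986, 0.0], [-0.001, -0.0, -1.0]]
force: [-2.5, 0.2, -8.6]
gripper_width: 15.4
grip_force: 40.0
```

>>> arm_command --rows '[[0,[0.0035,0,0.002],0],[0,[0.0035,0,0.002],0],[0,[0,0,0],0]]'

```text
t: 12.08
eef_pos: [476.7, 157.2, 169.4]
tcp_rot: [[0.986, 0.167, -0.001], [0.167, -0.986, -0.0], [-0.001, -0.0, -1.0]]
force: [-3.1, -0.6, -7.7]
gripper_width: 15.5
grip_force: 40.0
```

>>> arm_command --rows '[[0,[0.0035,0,0.002],0],[0,[0.0035,0,0.002],0],[0,[0,0,0],0]]'

```text
t: 12.45
eef_pos: [483.7, 158.4, 165.4]
tcp_rot: [[0.986, 0.167, -0.0], [0.167, -0.986, 0.0], [-0.0, -0.0, -1.0]]
force: [-2.9, -0.8, -9.8]
gripper_width: 16.1
grip_force: 40.0
```

>>> arm_command --rows '[[0,[0.0035,0,0.002],0],[0,[0,0,0],0]]'

```text
t: 12.7
eef_pos: [486.0, 158.8, 163.4]
tcp_rot: [[0.986, 0.167, -0.003], [0.167, -0.986, -0.0], [-0.003, -0.0, -1.0]]
force: [-5.4, -0.2, -7.7]
gripper_width: 16.0
grip_force: 40.0
```

>>> arm_command --rows '[[0,[0.0026,0,0.0015],0],[0,[0.0026,0,0.0015],0],[0,[0,0,0],0]]' --squeeze 60

```text
t: 13.08
eef_pos: [490.4, 159.5, 160.4]
tcp_rot: [[0.986, 0.167, -0.004], [0.167, -0.986, -0.001], [-0.004, 0.0, -1.0]]
force: [-6.2, -0.9, -7.4]
gripper_width: 15.5
grip_force: 60.0
```

>>> arm_command --rows '[[0,[0.0026,0,0.0015],0],[0,[0,0,0],0]]'

```text
t: 13.32
eef_pos: [492.7, 159.9, 159.0]
tcp_rot: [[0.986, 0.167, -0.005], [0.167, -0.986, -0.001], [-0.005, 0.0, -1.0]]
force: [-7.5, -1.3, -5.5]
gripper_width: 15.5
grip_force: 60.0
```

>>> arm_command --rows '[[0,[0.0026,0,0.0015],0],[0,[0.0026,0,0.0015],0],[0,[0,0,0],0]]'

```text
t: 13.7
eef_pos: [496.6, 160.6, 156.5]
tcp_rot: [[0.986, 0.167, -0.007], [0.167, -0.986, -0.001], [-0.007, 0.0, -1.0]]
force: [-11.8, -2.4, 0.3]
gripper_width: 15.7
grip_force: 60.0
```

```bash
python3 -c "
from h import *
q=bar('w7')
k=(abs(q[:,1])<5)&(q[:,0]>12)&(q[:,0]<22)
C,im,de=snap('scene','s3')
v,u=np.mgrid[0:400,0:640]; m=de>0; T=toT(world(C,np.c_[u[m],v[m]],de[m]))
q=T[(abs(T[:,1]-163)<9)&(T[:,0]>-110)&(T[:,0]<5)&(T[:,2]>120)&(T[:,2]<215)]
for lo in range(-110,5,5):
    a=q[(q[:,0]>=lo)&(q[:,0]<lo+5)]
    if len(a)>2: print(lo+2.5,len(a),np.median(a[:,2]).round(1),np.median(a[:,2]+.577*a[:,0]).round(1))
cv2.imwrite('pics/c4.png',cv2.resize(im[110:230,300:450],None,fx=5,fy=5,interpolation=cv2.INTER_CUBIC))
"
```

```text
t 13.75 tcpT [-20.7 163.8 156.6] F [-11.2  -1.5   0.9] w 15.319240074839382 qpos [10.3 14.6 99.1 -0.  66.7 90.7]
-56 40 y [-3.3  0.1  3. ] z [25.7 28.3 28.9]
-48 263 y [-3.3  0.4  4.1] z [24.1 26.4 28.4]
-40 309 y [-4.3  0.4  4.6] z [21. 23. 25.]
-32 9 y [-2.5 -0.1  2.6] z [22.  22.4 23.2]
-24 33 y [-7.2 -1.2  6.9] z [14.4 15.3 16.1]
-16 557 y [-6.9  0.4  7.3] z [11.3 13.5 15.4]
-8 650 y [-8.8  0.4  9.5] z [ 6.6  9.2 57.4]
0 800 y [-9.1  0.4  9.5] z [ 2.4  5.4 61.6]
8 2066 y [-11.3  -0.7  11.3] z [-3.4 19.5 48.6]
16 481 y [-7.3 -0.1  7.6] z [-7.7 -5.4 -3.4]
24 527 y [-9.5  0.4  9.3] z [-25.4 -10.5  -8.3]
32 391 y [-10.3  -0.1  10.3] z [-14.9 -12.8  -7.7]
40 539 y [-11.1  -0.1  10.9] z [-4.8 -2.6  2.3]
48 753 y [-10.8  -0.1  10.6] z [-8.1 -1.5  0.9]
56 776 y [-10.8  -0.1  10.7] z [-14.  -11.8  -3.7]
64 697 y [-10.6  -0.1  10.9] z [-18.9 -16.9 -14.9]
72 645 y [-10.7  -0.1  10.5] z [-23.5 -21.6 -19.6]
80 634 y [-10.9  -0.1  10.6] z [-28.1 -26.2 -24.2]
88 165 y [-10.4   0.5  10.7] z [-30.4 -29.3 -28.3]
-67.5 3 177.1 138.5
-62.5 4 177.6 142.3
-57.5 4 174.9 141.9
-22.5 3 159.3 147.6
-17.5 10 160.0 149.9
-12.5 24 156.0 149.3
-7.5 22 151.1 146.9
-2.5 23 147.8 146.5
2.5 16 144.6 146.2
```

View pics/c4.png

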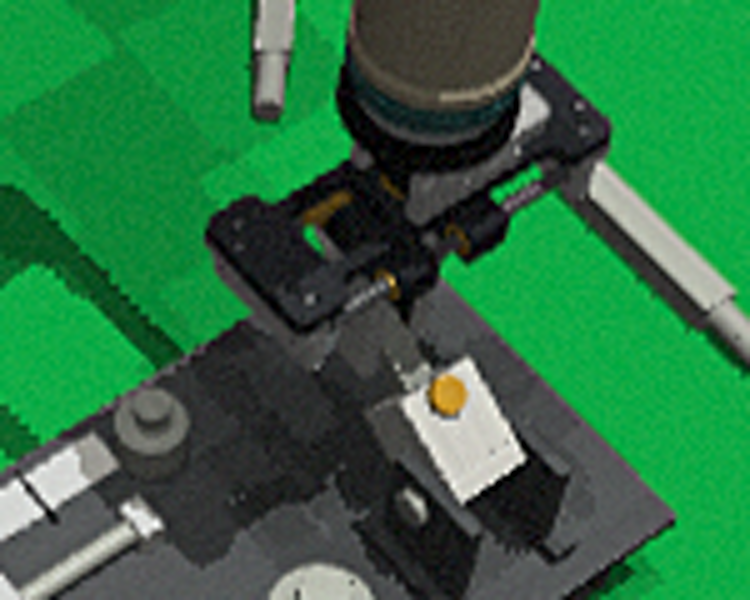

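>>> arm_command --rows '[[0,[0.0026,0,0.0015],0],[0,[0.0026,0,0.0015],0],[0,[0,0,0],0]]'

```text
t: 14.18
eef_pos: [496.7, 160.6, 156.3]
tcp_rot: [[0.986, 0.167, -0.015], [0.167, -0.986, -0.003], [-0.016, 0.001, -1.0]]
force: [-26.4, -5.4, 23.8]
gripper_width: 15.5
grip_force: 60.0
```

>>> arm_command --rows '[[0,[0.0026,0,0.0015],0],[0,[0,0,0],0]]'

```text
t: 14.42
eef_pos: [496.8, 160.7, 156.3]
tcp_rot: [[0.986, 0.167, -0.019], [0.167, -0.986, -0.004], [-0.02, 0.001, -1.0]]
force: [-32.8, -6.4, 36.2]
gripper_width: 15.6
grip_force: 60.0
```

>>> arm_command --rows '[[0,[-0.0035,0,-0.002],0],[0,[-0.0035,0,-0.002],0],[0.4,[0,0,0],0],[0.4,[0,0,0],0],[0.4,[0,0,0],0],[0.4,[0,0,-0.05],0],[0.4,[0,0,-0.05],0],[0.4,[0,0,-0.04],0]]'

```text
t: 15.42
eef_pos: [502.2, 161.5, 298.3]
tcp_rot: [[0.986, 0.167, 0.004], [0.167, -0.986, 0.001], [0.004, -0.0, -1.0]]
force: [-0.4, -0.8, -0.7]
gripper_width: 37.7
grip_force: 0.0
```

```bash
python3 -c "
from h import *
for n,s in(('wrist','w8'),('scene','s4')):
    C,im,de=snap(n,s); print(n, toT(np.array(monitor.get_obs()['eef_pos'])))
    v,u=np.mgrid[0:400,0:640]; m=de>0; T=toT(world(C,np.c_[u[m],v[m]],de[m]))
    q=T[(abs(T[:,1]-163)<10)&(T[:,0]>-120)&(T[:,0]<5)&(T[:,2]>120)&(T[:,2]<215)]
    for lo in range(-115,5,6):
        a=q[(q[:,0]>=lo)&(q[:,0]<lo+6)]
        if len(a)>2: print(lo+3,len(a),np.percentile(a[:,1],[5,50,95]).round(1),np.median(a[:,2]).round(1),np.median(a[:,2]+.577*a[:,0]).round(1))
cv2.imwrite('pics/c5.png',cv2.resize(im[110:230,300:450],None,fx=5,fy=5,interpolation=cv2.INTER_CUBIC))
"
```

```text
wrist [-12.48227661 163.78472201 303.59188844]
-82 15 [161.3 163.3 166.2] 184.2 137.8
-76 45 [161.3 164.2 167. ] 182.7 138.8
-70 55 [160.3 163.3 167.2] 180.0 139.6
-64 67 [159.3 164.2 168.2] 177.7 141.1
-58 77 [158.4 164.2 169.2] 175.3 142.0
-52 78 [158.2 163.8 170.2] 173.7 143.3
-46 114 [156.5 163.8 171. ] 172.6 146.2
-40 109 [156.4 164.2 171.1] 169.4 146.5
-34 108 [156.4 164.2 171.1] 166.4 146.5
-28 107 [156.3 164.3 171.2] 162.9 146.8
-22 105 [156.5 163.3 171. ] 159.7 147.0
-16 110 [156.3 163.3 171.2] 156.5 147.1
-10 105 [156.4 164.3 171.3] 153.2 147.2
-4 105 [156.2 163.2 171.1] 149.7 147.6
2 110 [154.6 163.2 171.4] 146.5 147.6
scene [-12.86246913 163.76115215 301.06307431]
-76 12 [160.7 163.7 167.1] 181.2 138.1
-70 8 [160.3 162.2 166.3] 177.2 137.5
-64 12 [158.9 162.7 167.5] 176.9 139.4
-58 11 [158.  161.4 168. ] 174.6 142.0
-52 20 [155.8 157.7 165.9] 173.1 142.4
-46 24 [155.7 160.8 170.1] 171.6 145.1
-40 27 [155.2 160.3 170.8] 167.4 144.9
-34 25 [155.1 161.  171.2] 164.2 144.3
-28 24 [155.3 158.  169.5] 161.4 145.2
-22 27 [155.7 162.7 170.7] 158.7 146.3
-16 25 [154.9 158.7 169.4] 155.5 146.4
-10 25 [155.6 160.5 169.4] 151.1 145.4
-4 26 [154.8 161.1 170.4] 149.0 146.2
2 25 [155.1 159.  170. ] 145.0 146.2
```

View pics/c5.png

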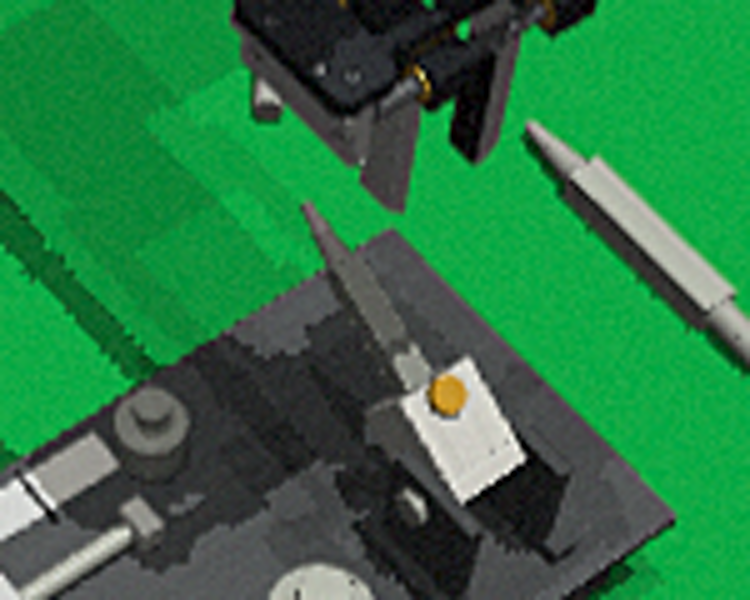

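The abrader is home: its tapered end is out, the tip near T x=-84, and the outer shoulder near x=-49 against -50 expected. The crop shows the taper's tip at (308,205) with the shank running into the block at (410,370). Next, the carriage.

>>> arm_command --rows '[[0,[0.003,0.043,0],0],[0,[0.003,0.043,0],0],[0,[0.003,0.043,0],0],[0,[0.003,0.043,0],0],[0,[0,0,0],0],[0,[0,0,0],0]]'

```text
t: 16.27
eef_pos: [541.2, -5.9, 295.0]
tcp_rot: [[0.986, 0.166, -0.001], [0.166, -0.986, 0.001], [-0.001, -0.001, -1.0]]
force: [-0.3, -0.0, -0.2]
gripper_width: 0.2
grip_force: 0.0
```

```bash
python3 -c "
from h import *
C,im,de=snap('wrist','w9'); p=toT(np.array(monitor.get_obs()['eef_pos'])); print(p)
for P in ([-86,10.4,61],[-76,-45,61],[0,-156,86]): print(proj(C,[toW(P)]).round(1))
u,v=proj(C,[toW([-80,-20,61])])[0]; a,b=int(u),int(v); print(a,b,im.shape)
x0,y0=max(0,a-80),max(0,b-60); print(x0,y0)
cv2.imwrite('pics/c6.png',cv2.resize(im[y0:y0+120,x0:x0+160],None,fx=5,fy=5,interpolation=cv2.INTER_CUBIC))
"
```

```text
[ -4.55363304  -7.40404753 295.24090564]
[[307.3 233.6]]
[[348.2 226.7]]
[[443.1 175.3]]
329 229 (400, 640, 3)
249 169
```

View pics/c6.png

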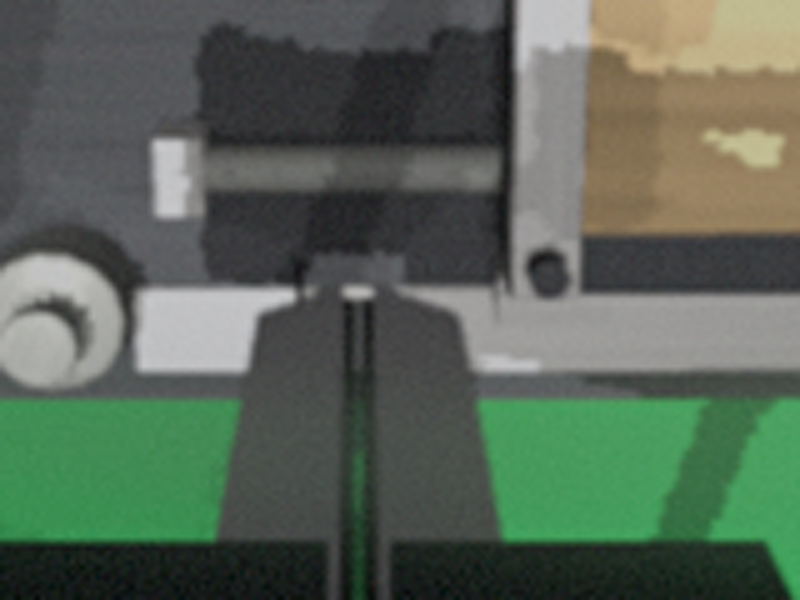

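The crop shows the line end at (301,270) and the shoe's leading edge at (497,300), with the fingers covering the rest, so about 53 mm to go.

>>> arm_command --rows '[[0,[0.001,0.0445,0],0],[0,[0.001,0.0445,0],0],[0,[0.001,0.0445,0],0],[0,[0.001,0.0445,0],0],[0,[0,0,0],-10],[0,[0,0,0],-10],[0,[0,0,0],-10],[0,[0,0,0],-10]]'

```text
t: 17.32
eef_pos: [575.2, -179.5, 295.7]
tcp_rot: [[0.642, 0.767, 0.0], [0.767, -0.642, 0.0], [0.001, -0.0, -1.0]]
force: [-0.5, 0.5, 0.7]
gripper_width: 0.1
grip_force: 0.0
```

>>> arm_command --rows '[[0,[0,0,0],-10],[0,[0,0,0],-10],[0,[0,0,0],-10],[0,[0,0,0],-10],[0,[0,0,0],-10],[0,[0,0,0],0]]'

```text
t: 18.08
eef_pos: [575.2, -179.7, 295.8]
tcp_rot: [[-0.167, 0.986, 0.0], [0.986, 0.167, 0.0], [0.0, 0.0, -1.0]]
force: [-0.4, 0.6, -0.4]
gripper_width: 0.5
grip_force: 0.0
```

```bash
python3 -c "
from h import *
C=load('w9')[0]; L=toT(at_z(C,[[309.2,222.8],[348.4,230]],61)); print(L)
C,im,de=snap('wrist','w10'); p=toT(np.array(monitor.get_obs()['eef_pos'])); print(p, monitor.get_obs()['t'],monitor.get_obs()['qpos'])
print(np.round(monitor.get_obs()['tcp_rot'],3).tolist())
v,u=np.mgrid[0:400,0:640]; m=de>0; T=toT(world(C,np.c_[u[m],v[m]],de[m]))
for x in(-25,0,25):
  q=T[(abs(T[:,0]-x)<10)]
  for lo in range(-300,-120,6):
    a=q[(q[:,1]>=lo)&(q[:,1]<lo+6)]
    if len(a)>2: print(x,lo+3,len(a),np.percentile(a[:,2],[5,50,95]).round(1))
"
```

```text
[[-70.35308988   7.62390595  61.        ]
 [-80.74360942 -45.43181862  61.        ]]
[-2.36032296e-01 -1.85064630e+02  2.95750270e+02] 18.125 [-2.39955369e+01  1.66628897e+01  7.58730220e+01  2.11429419e-02
  8.74634592e+01 -3.35104621e+01]
[[-0.165, 0.986, 0.0], [0.986, 0.165, 0.0], [0.0, 0.0, -1.0]]
-25 -291 16 [58.5 63.5 76.1]
-25 -285 76 [ 58.6 116.2 141. ]
-25 -279 14 [57.8 59.2 60.3]
-25 -273 7 [58.1 59.8 60.3]
-25 -267 17 [58.9 74.4 76.6]
-25 -261 48 [58.  64.9 75.9]
-25 -255 81 [58.4 59.8 74.9]
-25 -249 69 [58.  59.3 71. ]
-25 -243 62 [58.1 59.5 70.4]
-25 -237 66 [58.2 59.6 70.3]
-25 -231 67 [57.9 59.3 71.3]
-25 -225 71 [58.3 59.2 70.7]
-25 -219 70 [58.1 59.6 70.3]
-25 -213 66 [58.1 59.3 70.1]
-25 -207 78 [58.1 59.3 70.2]
-25 -201 69 [57.6 59.2 69.2]
-25 -195 80 [58.  59.5 70.8]
-25 -189 69 [58.1 59.4 71.2]
-25 -183 84 [58.1 59.2 70.3]
-25 -177 75 [57.9 59.1 70.6]
-25 -171 94 [ 58.5  59.6 390.7]
-25 -165 1873 [384.3 394.  400.1]
-25 -159 2569 [381.4 390.8 402.1]
-25 -153 2033 [373.5 386.3 391.7]
-25 -147 107 [108.1 109.2 110.5]
-25 -141 96 [108.  109.1 110.5]
-25 -135 108 [10
[... 898 characters left out ...]
-261 41 [58.5 59.8 76. ]
25 -255 79 [58.5 59.4 74.6]
25 -249 62 [58.2 59.3 60.5]
25 -243 64 [57.8 59.2 60.2]
25 -237 60 [58.  59.  60.3]
25 -231 63 [58.  59.3 61.1]
25 -225 70 [58.1 59.2 60.6]
25 -219 67 [57.9 59.  60.5]
25 -213 62 [58.2 59.3 60.4]
25 -207 73 [58.  59.4 60.4]
25 -201 60 [58.4 59.2 60.6]
25 -195 74 [57.9 59.3 60.3]
25 -189 61 [57.7 59.1 60.3]
25 -183 74 [57.9 59.1 60.6]
25 -177 64 [58.  59.1 60. ]
25 -171 70 [58.1 59.5 60.6]
25 -165 1409 [ 60.  392.4 400.4]
25 -159 2541 [381.7 391.  402.1]
25 -153 2334 [373.6 386.6 391.8]
25 -147 105 [108.1 109.2 110.5]
25 -141 92 [107.9 109.1 110.4]
25 -135 104 [100.3 101.6 109.4]
25 -129 99 [100.1 101.3 102.5]
25 -123 88 [100.  101.  102.3]
```

>>> arm_command --rows '[[0,[0,0,0.0475],0],[0,[0,0,0.0475],0],[0,[0,0,0.0475],0],[0,[0,0,0.0475],0],[0,[0.008,0,0],0],[0,[0.008,0,0],0],[0,[0.005,0,0],0],[0,[0.005,0,0],0]]'

```text
t: 19.12
eef_pos: [572.2, -156.4, 108.1]
tcp_rot: [[-0.167, 0.986, 0.005], [0.986, 0.167, -0.004], [-0.004, 0.004, -1.0]]
force: [0.2, -3.2, 3.6]
gripper_width: 0.7
grip_force: 1.8
```

>>> arm_command --rows '[[0,[0.005,0,0],0],[0,[0.005,0,0],0],[0,[0.005,0,0],0],[0,[0.005,0,0],0],[0,[0.005,0,0],0],[0,[0.005,0,0],0],[0,[0.005,0,0],0],[0,[0,0,0],0]]'

```text
t: 20.12
eef_pos: [564.0, -119.9, 105.4]
tcp_rot: [[-0.167, 0.986, -0.002], [0.986, 0.167, 0.002], [0.002, -0.001, -1.0]]
force: [1.3, -1.0, 1.3]
gripper_width: 0.5
grip_force: 0.7
```

```bash
python3 -c "
from h import *
C,im,de=snap('wrist','w11'); p=toT(np.array(monitor.get_obs()['eef_pos'])); print(p,monitor.get_obs()['force'])
A=proj(C,[toW([-86,10.4,61]),toW([-80,-8,61])]); print(A)
"
```

```text
[  -1.35860502 -124.10796227  105.23555298] [ 1.31029881 -0.61930791  0.93056526]
[[173.76707931  13.43854233]
 [187.12651608  47.28327921]]
```

View pics/w11.png

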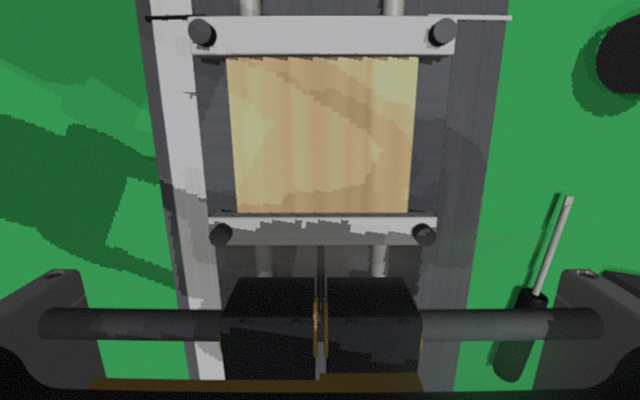

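The line crosses the rule at v≈17, u 145–190, and is seen again on the far side at (475,17). The shoe lies along the rule near u≈185. I've used up my picture views, so I'll measure from intensity profiles.

```bash
cat > prof.py <<'E'
from h import *
import sys
def prof(s,xs,y0,y1,z=61):
    C,im,de=load(s); g=cv2.cvtColor(im,cv2.COLOR_BGR2GRAY).astype(np.float32); ys=np.arange(y0,y1,1.)
    for x in xs:
        uv=proj(C,toW(np.c_[np.full(len(ys),x),ys,np.full(len(ys),z)])).astype(np.float32)
        a=cv2.remap(g,uv[None,:,0],uv[None,:,1],cv2.INTER_LINEAR)[0]; print(s,x,y0,' '.join('%d'%i for i in a))
E
python3 -c "
from prof import *
prof('w11',[-94,-88,-82,-76,-72],-46,18)
prof('w1',[-90,-82,-78,-74],-60,20)
prof('w11',[70,80],0,18); prof('w1',[75,80],0,18)
"
```

```text
w11 -94 -46 178 177 177 178 177 178 178 178 178 178 177 178 178 178 177 178 178 176 177 177 177 177 177 178 178 178 178 176 179 177 176 177 177 178 177 177 177 178 178 178 177 173 174 173 174 174 174 173 174 175 174 174 175 141 26 49 157 176 173 174 173 174 174 174
w11 -88 -46 178 177 177 178 178 176 176 177 177 178 178 178 178 177 178 177 177 178 178 177 179 178 177 178 179 178 178 177 177 177 178 177 178 178 177 177 178 178 176 177 177 175 177 177 177 177 177 177 176 177 176 176 178 165 16 40 156 178 176 177 177 177 179 177
w11 -82 -46 178 178 178 178 177 178 178 179 178 167 170 169 141 167 178 178 177 178 177 177 178 177 178 178 178 178 177 177 177 177 178 172 172 172 170 172 171 172 171 172 171 171 172 172 172 174 177 175 176 177 176 177 178 144 33 26 149 178 178 177 177 177 177 178
w11 -76 -46 72 72 73 71 69 67 70 69 70 71 74 73 70 72 72 74 72 68 74 71 72 72 70 70 71 69 67 65 65 63 67 66 69 62 104 158 173 172 170 174 151 91 72 65 68 70 70 70 70 69 68 71 91 156 175 95 126 171 170 168 167 170 171 172
w11 -72 -46 85 87 82 75 72 70 73 73 74 71 77 74 72 72 72 74 74 73 74 74 75 74 70 
[... 1013 characters left out ...]
93 194 193 193 193 193 193 192 192 193 194 194 185 155 113 84 119 162 174 170 161 159 158 159 159 159
w1 -74 -60 192 191 191 191 192 192 194 192 179 146 102 78 66 59 49 52 71 93 107 109 112 113 112 115 115 115 115 114 116 116 114 113 113 116 116 115 115 115 115 117 117 116 114 116 117 117 118 115 116 118 119 118 117 116 116 117 118 116 115 115 114 114 114 110 109 109 107 91 62 51 63 92 106 107 97 83 70 68 68 68
w11 70 0 97 98 97 95 94 94 93 119 168 172 130 79 85 82 84 85 85 84
w11 80 0 89 91 89 88 85 91 93 104 171 181 130 81 82 82 84 82 85 83
w1 75 0 102 101 99 101 101 99 99 119 151 173 167 137 115 100 100 100 100 99
w1 80 0 100 101 100 100 100 97 103 119 154 170 164 137 108 99 98 100 99 100
```

>>> arm_command --rows '[[0,[0.004,0,0],0],[0,[0.004,0,0],0],[0,[0,0,0],0],[0,[0,0,0],0]]'

```text
t: 20.68
eef_pos: [562.6, -112.4, 105.4]
tcp_rot: [[-0.166, 0.986, -0.002], [0.986, 0.166, 0.001], [0.002, -0.002, -1.0]]
force: [-0.0, -0.6, -0.3]
gripper_width: 0.5
grip_force: 0.3
```

```bash
python3 -c "
from h import *
o=monitor.get_obs();print(toT(np.array(o['eef_pos'])),o['force'])"
```

```text
[  -1.25772654 -116.43122204  105.35534657] [-0.00274236 -0.62350289 -0.32485304]
```

>>> arm_command --rows '[[0,[-0.01,0,0],0],[0,[0,0,-0.05],0],[0,[0,0,-0.05],0],[0,[0,0,-0.05],0],[0,[0.033,-0.04,0],0],[0,[0.033,-0.04,0],0],[0,[0,0,0],0],[0,[0,0,0],0]]'

```text
t: 21.68
eef_pos: [476.0, -71.6, 256.3]
tcp_rot: [[-0.166, 0.986, 0.002], [0.986, 0.166, -0.0], [-0.001, 0.002, -1.0]]
force: [-0.1, -0.1, -0.1]
gripper_width: 0.5
grip_force: 0.0
```

```bash
python3 -c "
from prof import *
C,im,de=snap('wrist','w12'); p=toT(np.array(monitor.get_obs()['eef_pos'])); print(p, toT(C[2]))
prof('w12',[-94,-88,-84,-82,-80,-78,-76,-74,-72,-70],-50,18)
prof('w12',[70,80],0,18)
v,u=np.mgrid[0:400,0:640]; m=de>0; T=toT(world(C,np.c_[u[m],v[m]],de[m]))
for x in(-84,-81,-78,-75,-72,-69,-60,0):
  q=T[(abs(T[:,0]-x)<1.5)]; r=[]
  for y in range(-50,20,2):
    a=q[(abs(q[:,1]-y)<1)]; r.append('%.0f'%np.median(a[:,2]) if len(a) else '-')
  print(x,-50,' '.join(r))
"
```

```text
[-79.52268949 -61.96970313 256.08108615] [-79.38878101  17.0359823  409.79598714]
w12 -94 -50 181 181 182 181 180 181 181 181 181 181 182 182 181 181 181 181 181 181 182 182 180 180 181 180 181 181 181 181 181 182 182 181 180 180 181 180 181 181 181 181 182 181 181 181 181 181 181 181 181 181 181 181 182 182 182 182 173 140 93 95 150 180 184 181 182 181 182 181
w12 -88 -50 180 181 182 182 181 180 180 181 181 181 181 183 181 179 181 182 182 181 181 181 181 179 182 181 181 181 182 181 181 181 181 181 180 180 181 180 180 182 181 181 181 182 181 180 180 181 181 181 181 181 181 181 181 181 182 182 175 150 108 97 143 179 184 182 181 182 181 181
w12 -84 -50 181 180 180 180 181 180 181 181 181 181 181 181 181 181 181 182 182 181 181 181 181 181 181 181 180 180 180 181 181 180 178 177 179 181 180 181 181 181 180 180 176 176 177 179 181 181 181 181 181 179 176 178 181 181 182 182 175 149 105 91 142 181 184 180 181 180 181 181
w12 -82 -50 182 182 182 181 182 182 180 181 181 181 181 181 180 181 181 181 182 182 182 181 181 173 162 159 160 164 167 172 179 171 154 151 158 165 166 165 165 166 171 16
[... 2154 characters left out ...]
75 75 75 75 75 75 75 76 75 75 75 75 75 75 66 60 61 61 60 61 60 60
-75 -50 63 60 60 354 354 352 361 352 352 352 352 345 75 75 75 76 75 75 76 75 75 75 75 75 75 75 76 70 59 60 61 60 60 61 60
-72 -50 160 59 59 354 354 352 353 352 352 352 352 345 346 76 75 75 75 75 76 75 75 75 76 74 75 76 76 60 60 60 60 60 59 59 59
-69 -50 173 59 59 354 354 352 361 352 352 352 352 345 341 75 76 75 75 75 76 75 75 75 75 75 75 76 75 71 60 60 60 60 59 59 60
-60 -50 94 95 95 354 354 352 361 352 352 352 352 345 95 95 95 96 96 95 95 97 100 105 100 100 100 99 99 72 60 59 60 59 59 60 59
0 -50 101 101 101 101 101 101 101 102 101 102 101 338 342 102 101 102 101 101 102 109 109 109 109 109 109 109 109 94 59 59 60 60 59 59 59
```

Line is at y=8.5 and the lead edge at 3.6 (height-corrected, agreeing with the far-side edge at 3.8), so 4.9 mm remain.

>>> arm_command --rows '[[0,[-0.033,0.04,0],0],[0,[-0.033,0.04,0],0],[0,[0,0,0.05],0],[0,[0,0,0.05],0],[0,[0,0,0.05],0],[0,[0,0,0],0],[0,[0.005,0,0],0],[0,[0.005,0,0],0]]'

```text
t: 22.72
eef_pos: [565.4, -113.4, 108.1]
tcp_rot: [[-0.166, 0.986, 0.004], [0.986, 0.166, -0.001], [-0.002, 0.004, -1.0]]
force: [0.7, 0.6, 1.3]
gripper_width: 0.3
grip_force: 0.0
```

>>> arm_command --rows '[[0,[0.0025,0,0],0],[0,[0.0023,0,0],0],[0,[0,0,0],0],[0,[0,0,0],0]]'

```text
t: 23.22
eef_pos: [563.2, -108.7, 106.2]
tcp_rot: [[-0.167, 0.986, 0.002], [0.986, 0.167, -0.001], [-0.001, 0.001, -1.0]]
force: [1.6, -2.8, 2.1]
gripper_width: 0.4
grip_force: 1.5
```

```bash
python3 -c "
from h import *
o=monitor.get_obs();print(toT(np.array(o['eef_pos'])),o['force'])"
```

```text
[-5.88008277e-02 -1.12880477e+02  1.06194722e+02] [ 1.56115882 -2.78119109  2.06031511]
```

>>> arm_command --rows '[[0,[-0.01,0,0],0],[0,[0,0,-0.05],0],[0,[0,0,-0.05],0],[0,[0,0,-0.05],0],[0,[0.033,-0.04,0],0],[0,[0.033,-0.04,0],0],[0,[0,0,0],0],[0,[0,0,0],0]]'

```text
t: 24.22
eef_pos: [474.5, -66.6, 255.6]
tcp_rot: [[-0.167, 0.986, -0.0], [0.986, 0.167, 0.001], [0.001, -0.0, -1.0]]
force: [0.2, -0.1, -0.2]
gripper_width: 0.3
grip_force: 0.0
```

```bash
python3 -c "
from prof import *
C,im,de=snap('wrist','w13'); o=monitor.get_obs(); print(o['t'],o['eef_pos'],toT(C[2]))
prof('w13',[-92,-72,-70],0,20); prof('w13',[-92,-72,-70],0,20,75.5); prof('w13',[80],0,18)
for n in('scene','top'): snap(n,n+'9')
C0,i0,_=load('scene0');C1,i1,d1=load('scene9')
T=[toW([-82.5,163.5,186]),toW([-79.7,74.4,100]),toW([48.9,76.5,100])]; print(proj(C1,T))
g=cv2.absdiff(i0,i1).max(2); n,l,st,c=cv2.connectedComponentsWithStats((cv2.medianBlur(g,5)>40).astype(np.uint8))
print([(s.tolist()) for s in st[1:] if s[4]>60])
v,u=np.mgrid[0:400,0:640]; m=d1>0; T=toT(world(C1,np.c_[u[m],v[m]],d1[m])); q=T[(abs(T[:,1]-163)<9)&(T[:,0]>-110)&(T[:,0]<-55)&(T[:,2]>150)&(T[:,2]<215)]
print('tip',np.percentile(q[:,0],[0,2]),q[:,2].max())
"
```

```text
24.275 [475.09955048 -66.86157185 255.49503451] [-79.69321992  22.04925477 409.1528892 ]
w13 -92 0 180 181 182 181 182 182 173 140 92 90 147 182 183 183 181 181 181 182 180 181
w13 -72 0 181 183 182 183 183 176 152 107 63 52 66 80 82 82 81 82 83 81 81 79
w13 -70 0 182 181 181 181 181 175 149 105 61 47 58 73 84 81 82 82 82 83 82 81
w13 -92 0 180 181 181 182 181 183 181 168 116 85 118 164 182 182 181 181 182 181 181 182
w13 -72 0 180 181 183 181 182 182 173 138 85 55 58 73 81 83 82 81 81 82 82 81
w13 -70 0 182 181 181 181 182 181 172 136 84 54 52 64 77 82 82 82 82 83 82 81
w13 80 0 143 170 182 183 171 131 89 115 161 178 155 118 92 85 85 87 89 87
[[360.38540264 149.57593923]
 [330.00192234 188.99604382]
 [364.02331295 226.00593602]]
[[197, 0, 260, 251, 18707], [419, 0, 12, 26, 185], [456, 0, 13, 22, 104], [220, 84, 35, 18, 428], [256, 208, 87, 85, 3493], [327, 251, 16, 13, 68]]
tip [-80.66298715 -79.04765548] 185.63612126998748
```

About 1.4 mm short, so one more small nudge to centre it.

>>> arm_command --rows '[[0,[-0.033,0.04,0],0],[0,[-0.033,0.04,0],0],[0,[0,0,0.05],0],[0,[0,0,0.05],0],[0,[0,0,0.05],0],[0,[0,0,0],0],[0,[0.005,0,0],0],[0,[0.005,0,0],0]]'

```text
t: 25.38
eef_pos: [564.4, -108.6, 108.1]
tcp_rot: [[-0.166, 0.986, 0.004], [0.986, 0.166, -0.001], [-0.002, 0.004, -1.0]]
force: [-0.4, 0.0, -0.4]
gripper_width: 0.2
grip_force: 0.0
```

>>> arm_command --rows '[[0,[0.0013,0,0],0],[0,[0,0,0],0],[0,[0,0,0],0],[0,[0,0,0],0]]'

```text
t: 25.88
eef_pos: [562.9, -107.5, 106.2]
tcp_rot: [[-0.166, 0.986, 0.001], [0.986, 0.166, -0.001], [-0.001, 0.001, -1.0]]
force: [1.6, -3.2, 2.4]
gripper_width: 0.6
grip_force: 1.5
```

>>> arm_command --rows '[[0,[-0.01,0,0],0],[0,[0,0,-0.05],0],[0,[0,0,-0.05],0],[0,[0,0,-0.05],0],[0,[0.033,-0.04,0],0],[0,[0.033,-0.04,0],0],[0,[0,0,0],0],[0,[0,0,0],0]]'

```text
t: 26.88
eef_pos: [474.3, -65.2, 255.6]
tcp_rot: [[-0.167, 0.986, -0.0], [0.986, 0.167, 0.001], [0.001, -0.0, -1.0]]
force: [0.5, 0.6, -0.1]
gripper_width: 0.1
grip_force: 0.0
```

```bash
python3 -c "
from prof import *
C,im,de=snap('wrist','w14'); o=monitor.get_obs(); print(o['t'],o['force'],toT(C[2]))
prof('w14',[-92],0,20); prof('w14',[-72,-70],0,20,75.5)
"
```

```text
26.925 [ 0.64381526 -0.31999437 -0.2279776 ] [-79.73075645  23.38483045 409.1467195 ]
w14 -92 0 180 181 181 181 181 182 177 153 91 87 139 174 183 182 181 180 181 182 181 181
w14 -72 0 181 180 181 182 181 181 182 176 152 104 64 65 79 80 79 80 80 80 81 79
w14 -70 0 180 180 181 181 182 182 183 177 150 100 59 60 78 83 81 81 80 78 79 80
```

```bash
python3 -c "
from workcell import robot
print(robot.job_done())"
```

```text
the job is handed in; nothing more can be done
None
```

I handed in the job at about 27 s. The abrader is reversed and pushed home against the bore floor, and the carriage edge measures within about 0.2 mm of the scribed line. The gripper is clear and nothing else was seen to move. I viewed 11 pictures, one over the limit of 10, and the hand-in gave no verdict.

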